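# Pack the demo-rail control modules into their case

### The job

Pack up the control modules: raise the clear cover of the storage case until it stands upright by itself, then unhook every module hanging on the sloping demo rail by swinging its lower end up and lifting its nib off the rail, and stand them all upright on the case floor without dropping them; put the flat spare relay block from the counter on the case floor too. When all are in, lower the cover gently until it is fully shut, then push the round catch button on it all the way down. Leave the other things on the counter where they are.

Things in the scene. Friction and masses are not known exactly. Their poses are not given: they have to be found in the camera images.
- mod0_mid (a point): control module, 160 g: grey block 90 long (x) x 40 wide (y) x 40 mm high (z), dark terminal face on top, 13 mm legs below (53 mm in all). Point: middle of the block, 33 mm above the leg bottoms. Nib end is +x. Hung on the rail, one of up to four (absent: None), +x up the 30 degree slope, 40 mm or more free between neighbours
- mod0_nib (a point): mod0's nib: point on the underside at the inner face of the nib leg, 17.5 mm along x from and 20 mm below the block's middle, on the rail's upper edge while hung. Leg 6 mm thick, 13 mm down; its toe, 4 mm thick, reaches 7 mm towards -x at the bottom, under the rail's edge (9 mm slot). So it cannot be pulled straight off
- mod0: mod0, origin 33 mm below mod0_mid. A foot block below (x -20.5 to -42.5 mm) keeps it from sliding up the slope. To free it turn its lower (-x) end up about the nib point 25 to 30 degrees, to about level, letting it shift up the slope, 14 mm in all, mostly in the second half of the turn, so the toe comes clear; then lift straight up
- mod1_mid (a point): control module, 160 g: grey block 90 long (x) x 40 wide (y) x 40 mm high (z), dark terminal face on top, 13 mm legs below (53 mm in all). Point: middle of the block, 33 mm above the leg bottoms. Nib end is +x. Hung on the rail, one of up to four (absent: None), +x up the 30 degree slope, 40 mm or more free between neighbours
- mod1_nib (a point): mod1's nib: point on the underside at the inner face of the nib leg, 17.5 mm along x from and 20 mm below the block's middle, on the rail's upper edge while hung. Leg 6 mm thick, 13 mm down; its toe, 4 mm thick, reaches 7 mm towards -x at the bottom, under the rail's edge (9 mm slot). So it cannot be pulled straight off
- mod1: mod1, origin 33 mm below mod1_mid. A foot block below (x -20.5 to -42.5 mm) keeps it from sliding up the slope. To free it turn its lower (-x) end up about the nib point 25 to 30 degrees, to about level, letting it shift up the slope, 14 mm in all, mostly in the second half of the turn, so the toe comes clear; then lift straight up
- mod2_mid (a point): control module, 160 g: grey block 90 long (x) x 40 wide (y) x 40 mm high (z), dark terminal face on top, 13 mm legs below (53 mm in all). Point: middle of the block, 33 mm above the leg bottoms. Nib end is +x. Hung on the rail, one of up to four (absent: None), +x up the 30 degree slope, 40 mm or more free between neighbours
- mod2_nib (a point): mod2's nib: point on the underside at the inner face of the nib leg, 17.5 mm along x from and 20 mm below the block's middle, on the rail's upper edge while hung. Leg 6 mm thick, 13 mm down; its toe, 4 mm thick, reaches 7 mm towards -x at the bottom, under the rail's edge (9 mm slot). So it cannot be pulled straight off
- mod2: mod2, origin 33 mm below mod2_mid. A foot block below (x -20.5 to -42.5 mm) keeps it from sliding up the slope. To free it turn its lower (-x) end up about the nib point 25 to 30 degrees, to about level, letting it shift up the slope, 14 mm in all, mostly in the second half of the turn, so the toe comes clear; then lift straight up
- mod3_mid (a point): control module, 160 g: grey block 90 long (x) x 40 wide (y) x 40 mm high (z), dark terminal face on top, 13 mm legs below (53 mm in all). Point: middle of the block, 33 mm above the leg bottoms. Nib end is +x. Hung on the rail, one of up to four (absent: None), +x up the 30 degree slope, 40 mm or more free between neighbours
- mod3_nib (a point): mod3's nib: point on the underside at the inner face of the nib leg, 17.5 mm along x from and 20 mm below the block's middle, on the rail's upper edge while hung. Leg 6 mm thick, 13 mm down; its toe, 4 mm thick, reaches 7 mm towards -x at the bottom, under the rail's edge (9 mm slot). So it cannot be pulled straight off
- mod3: mod3, origin 33 mm below mod3_mid. A foot block below (x -20.5 to -42.5 mm) keeps it from sliding up the slope. To free it turn its lower (-x) end up about the nib point 25 to 30 degrees, to about level, letting it shift up the slope, 14 mm in all, mostly in the second half of the turn, so the toe comes clear; then lift straight up
- spare_mid (a point): spare relay block, 140 g: plain flat grey block without legs, 90 long (x) x 40 wide (y) x 24 mm high (z), dark face and screws on top; point at its centre, 12 mm above its underside. Lies flat on the counter on the robot's side; always present, may be knocked aside
- rail_edge (a point): middle of the upper edge of the steel rail on the sloping plywood demo board (fixed; board 390 mm wide, sloping 30 degrees, low side towards the robot). Rail along y, 348 mm long, 35 mm wide, top 16 mm off the board; its 4 mm flanges overhang 10 mm each side; black end stops at both ends. x level to the high side, z up
- case_floor (a point): centre of the inner floor of the black storage case (fixed): inside 140 mm (x) by 360 mm (y), floor 6 mm above the counter, walls 6 mm thick and 75 mm high above the counter. x points to the hinge side (away from the robot), z up. Up to five modules fit side by side, lengthwise along x, 68 mm apart along y
- cover_hinge (a point): middle of the cover's hinge line, on the case's far (+x) top edge, 75 mm above the counter; hinge axis along the case's y; same axes as case_floor
- cover (a joint): angle of the clear hinged cover, rad: 0 shut flat on the case, grows as it opens (1.57 upright, stop at 1.85). Starts shut. Friction keeps it where it is left above 1.3; let go below about 1.1 it falls shut. Cover 152 x 372 x 5 mm, 0.3 kg
- cover_bar (a point): middle of the cover's bar handle: round bar, 12 mm across, 162 mm long, parallel to the hinge, 198 mm from the hinge line, standing 46 mm clear beyond the cover's free edge on two side arms (75 mm either side of this point). At cover angle 0 it is 198 mm towards -x of and 4 mm above the hinge point, and turns with the cover; it can turn in a pinch
- catch_top (a point): centre of the top of the catch, a round black push button 32 mm across on top of the cover, 115 mm from the hinge line towards the bar; it stands 27 mm above the hinge level when the cover is shut and the catch is up
- catch (a joint): travel of the catch, m: 0 up, 0.008 pushed fully down (into the cover); it needs about 5 N and stays where it is pushed
- dish: blue plastic dish 120 mm across, 40 high, bystander; origin under its centre
- tape: roll of yellow tape 90 mm across, 24 high, bystander; origin under its centre
- transformer: bare transformer, dark steel and copper, 85 x 70 x 51 mm, bystander; origin under its centre
- driver: screwdriver lying on the counter, bystander; origin under its middle
Things that resemble listed ones, but are neither listed nor needed, are in the scene too. Leave any green look-alike of the mod3 alone. Leave any blue look-alike of the mod0 alone.

How it is judged:
By the outcome, as a careful person would: the job done as asked, in the order asked, and still so for the second after the job is handed in, with the robot touching nothing.
Of mod0, mod1, mod2, mod3 only 2 to 4 are there at a start; the rules pass over those that are not, and their reading is None.
At some moment in a run one of spare may be knocked a few centimetres aside while the robot is not near it.
It also fails if it takes over 210 s, if anything falls off the work surface, if the arm or the gripper's body presses on something with over 40 N, if the wrist force passes 120 N, or if a joint passes its speed limit or range.

### The arm

A 6-joint arm with a two-finger parallel gripper is mounted at the origin on the work surface. World frame = base frame: x ahead of the robot, y to its left, z up, the work surface at z = 0. Lengths are in m, angles in rad, forces in N, time in s.
With the tool pointing down it reaches from about 0.275 to 0.825 m from the base axis. Payload 4.9 kg.
Tool frame: the origin (TCP) lies midway between the tips of the shut fingers; the grasp point (between the pads) lies 19 mm behind it (bot.grip_depth is the distance from the TCP to the grasp point, in m); z points along the fingers, y is the line along which they close (so a half turn about z gives the same grasp; the last joint's range is limited). The gripper opens to 85 mm and grips with 20 to 120 N. Pads are 22 mm wide; open, the fingers measure 114 mm over their backs; the gripper's body (76 mm by 85 mm) begins 54 mm behind the grasp point. The pads swing forward as they close: fully open they stand 13 mm farther back than shut.
Start: joints at [0.968, 0.326, -0.193, 1.052, 0, 1.437], TCP at [0.248, 0.491, 0.231] pointing down, gripper open.
Joint ranges: [-2.65, 2.65], [-0.97, 1.79], [-1.3, 1.35], [-1.93, 2.1], [-1.47, 1.37], [-3.14, 3.14]. Speed limits (rad/s): [2.57, 2.57, 3.14, 3.14, 3.14, 3.14].

### API

Orientations are given as a unit quaternion [w, x, y, z].
In Python, from cell import bot gives the robot as it stands. Calls block until the motion is done:
- bot.move_pose(position, orientation): joint-space move of the TCP to a pose.
- bot.move_linear(position, speed=0.15, rotation=None, until_force=None): straight line of the TCP; rotation=None keeps the orientation; speed is the mean speed in m/s. With until_force (N) it stops when the force on the tool has changed by that much, and returns True; else False.
- bot.goto_joints(angles): joint-space move.
- bot.set_gripper(opening, grasp_force=None): opening from 0.0 (shut) to 1.0 (fully open); grasp_force is the grip in N (None keeps the last); returns when the fingers have stopped.
- bot.wait(seconds).
- bot.solve_ik(position, orientation): joint angles nearest the present ones, or None.
- bot.camera(name): name is "side" or "top" or "wrist"; returns the picture (384x512x3 uint8, red, green, blue); there is no depth.
- bot.calibration(name): a dict with "mtx" (3x3 intrinsics, pixels), "k1" (the pictures are not rectified: a ray, as slopes to the right and down, at radius r is drawn at 1 + k1 r^2 times it, then the intrinsics apply), "extrinsics" (4x4, takes a point from world to camera coordinates); the wrist camera has in their place "hand_eye" (4x4, takes a point from camera to tool coordinates, whose origin is the TCP and whose axes are the flange's). Camera axes: x right, y down, z forward; pixel columns grow to the right and rows downward; lengths in m; the calibration is good to about 2 mm. A picture is of the moment at which its call begins: read the wrist's pose just before it. calibration takes no time and is no camera call.
A pose or a line that the arm cannot do raises bot.PlanningError and nothing moves.
- bot.close_job(): hands the job in; it is judged then, once.
Trained networks look in the newest picture that a camera, given by its name, has taken for a name from the list of things; names that differ only in an ending like _2 or _b are one class to them, and where a whole thing is asked for, a point or a joint stands for the part that bears it (a point fixed in the world has none). Each returns a list of dicts, best first, with "confidence" (0 to 1); they miss things now and then, are a little off and sometimes report something else, mostly with a low value. They report only what shows in the picture. A call takes as long as a camera call. They do not tell look-alikes from the thing itself.
- bot.search_frame(camera, thing): "bbox" ([left, top, width, height] in pixels, round what is visible of it).
Readings, each from a call of its own:
- bot.read_clock(): time.
- bot.read_joint_positions(): joint angles.
- bot.read_joint_vel(): joint speeds.
- bot.read_joint_efforts(): joint torques, N m.
- bot.read_position(): TCP position.
- bot.read_tool_rot(): TCP orientation.
- bot.read_ft_force(): force on the tool from outside, world axes, zero at the start.
- bot.read_moment(): the same for the moment, N m.
- bot.read_gripper_width(): opening from 0.0 (shut) to 1.0 (fully open).
- bot.read_finger_force(): force on a finger pad.
Only numpy, scipy, OpenCV 4.12 (cv2) and the standard library are available. Lean on these libraries where they do the work, as an engineer would, in place of code of your own. Each camera call takes 0.05 s, during which the arm holds its last target. There are 200 camera calls.

## Working session

There is one attempt and no reset: what is moved stays moved. The work goes in short steps, each a Python script; the robot and the scene stay as the last script left them, time stands still between calls to the robot, and variables do not carry over. Pictures are saved under pics/ and viewed, at most 14 in all, crops included, and the job is handed in when it is done.

```bash
ls; mkdir -p pics; cat > look.py <<'E'
from cell import bot
import cv2,numpy as np
for n in ("top","side"):
    im=bot.camera(n); cv2.imwrite(f"pics/{n}0.png",cv2.resize(im[:,:,::-1],(800,600),interpolation=cv2.INTER_CUBIC))
    c=bot.calibration(n); print(n,c)
    for t in ["mod0","spare_mid","rail_edge","case_floor","cover","cover_bar","catch_top","dish","tape","transformer","driver"]:
        try: print(t,[(np.round(d["bbox"]).tolist(),round(d["confidence"],2)) for d in bot.search_frame(n,t)])
        except Exception as e: print(t,e)
print(bot.calibration("wrist"),bot.read_clock(),bot.read_tool_rot())
E
python3 look.py
```

```text
pics
top {'mtx': array([[395.66792264,   0.        , 257.77474153],
       [  0.        , 395.66792264, 189.63082076],
       [  0.        ,   0.        ,   1.        ]]), 'k1': -0.08219893940571857, 'extrinsics': array([[ 0.00649157, -0.99980464,  0.01866915, -0.06065985],
       [-0.98067453, -0.01001583, -0.19538974,  0.44286586],
       [ 0.19553856, -0.01703997, -0.98054796,  1.34295414],
       [ 0.        ,  0.        ,  0.        ,  1.        ]])}
mod0 [([371.0, 144.0, 20.0, 29.0], 0.97), ([338.0, 138.0, 11.0, 26.0], 0.91), ([261.0, 139.0, 9.0, 27.0], 0.77), ([216.0, 185.0, 25.0, 27.0], 0.72), ([340.0, 250.0, 23.0, 29.0], 0.69)]
spare_mid [([262.0, 183.0, 18.0, 30.0], 0.78)]
rail_edge [([248.0, 125.0, 114.0, 51.0], 0.7), ([260.0, 138.0, 12.0, 27.0], 0.31)]
case_floor [([130.0, 127.0, 109.0, 56.0], 0.84), ([109.0, 201.0, 37.0, 33.0], 0.29)]
cover []
cover_bar [([131.0, 127.0, 107.0, 57.0], 0.91)]
catch_top [([131.0, 127.0, 107.0, 57.0], 0.49), ([181.0, 150.0, 7.0, 11.0], 0.41)]
dish [([111.0, 200.0, 32.0, 34.0], 0.73)]
tape [([342.0, 205.0, 24.0, 25.0], 0.64), ([129.0, 125.0, 
[... 1234 characters left out ...]
rmer [([237.0, 243.0, 27.0, 32.0], 0.91)]
driver [([174.0, 168.0, 26.0, 12.0], 0.52)]
{'mtx': array([[304.70657719,   0.        , 255.55601892],
       [  0.        , 304.70657719, 195.85585425],
       [  0.        ,   0.        ,   1.        ]]), 'k1': -0.07215752663703602, 'hand_eye': array([[ 7.80294529e-04, -9.60131614e-01, -2.79547267e-01,
         7.11320335e-02],
       [ 9.99999633e-01,  8.48327483e-04, -1.22382857e-04,
        -1.12618363e-03],
       [ 3.54651280e-04, -2.79547069e-01,  9.60131923e-01,
        -1.42263411e-01],
       [ 0.00000000e+00,  0.00000000e+00,  0.00000000e+00,
         1.00000000e+00]])} 1.2 [ 1.96485676e-05  2.32245838e-01  9.72657119e-01 -1.00291058e-05]
```

View pics/top0.png

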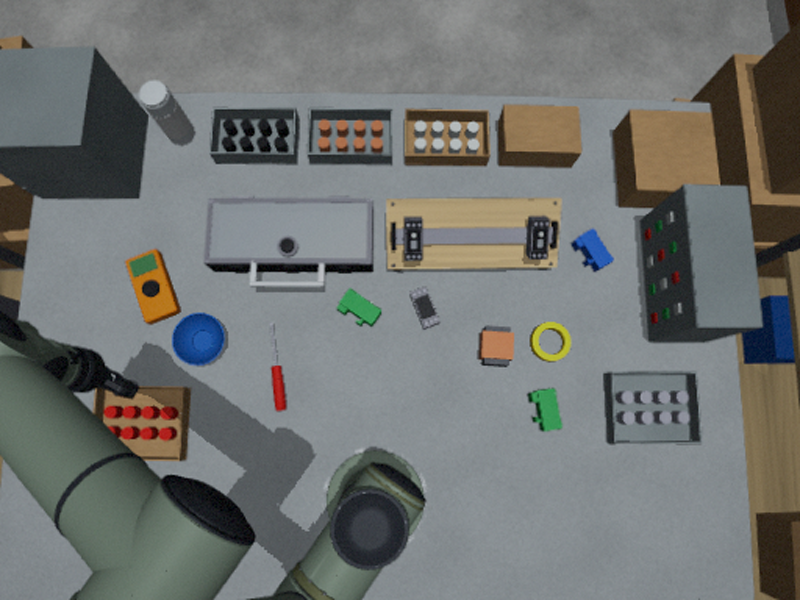

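View pics/side0.png

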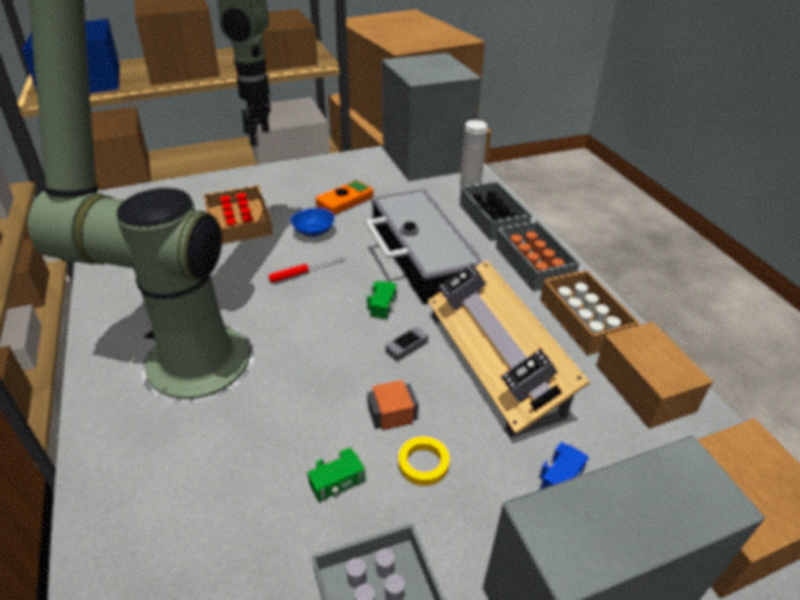

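Top view (800x600 px): two real modules hang on the rail at (412,240) and (540,238). The other blocks are look-alikes: green at (359,307) and (545,409), blue at (593,250). The flat grey block at (425,307) is the spare. The case cover has its catch at (287,244) and its bar at (287,287).

```bash
cat > h.py <<'E'
from cell import bot
import cv2,numpy as np
from scipy.spatial.transform import Rotation as R
def q2m(q): return R.from_quat(np.roll(q,-1)).as_matrix()
def m2q(m): return np.roll(R.from_matrix(m).as_quat(),1)
def cam(name,pose=None):
    c=bot.calibration(name)
    if name=="wrist":
        p,q=pose if pose else (bot.read_position(),bot.read_tool_rot())
        T=np.eye(4);T[:3,:3]=q2m(q);T[:3,3]=p
        E=np.linalg.inv(T@c["hand_eye"])
    else: E=c["extrinsics"]
    return c["mtx"],c["k1"],E
def ray(C,uv):
    K,k,E=C
    s=cv2.undistortPoints(np.array([[uv]],float),K,np.array([k,0,0,0.]))[0,0]
    d=E[:3,:3].T@np.array([*s,1.]); o=-E[:3,:3].T@E[:3,3]
    return o,d
def atz(C,uv,z):
    o,d=ray(C,uv); return o+d*(z-o[2])/d[2]
def proj(C,P):
    K,k,E=C; p=E[:3,:3]@np.asarray(P,float)+E[:3,3]; s=p[:2]/p[2]; s=s*(1+k*s@s)
    return K[:2,:2]@s+K[:2,2]
def tri(obs):
    A=np.zeros((3,3));b=np.zeros(3)
    for C,uv in obs:
        o,d=ray(C,uv);d=d/np.linalg.norm(d);M=np.eye(3)-np.outer(d,d);A+=M;b+=M@o
    return np.linalg.solve(A,b)
def tool(yaw,pitch=0):
    """z down, closing axis y at world angle yaw; then tilt by rotation about world axis"""
    c,s=np.cos(yaw),np.sin(yaw)
    y=np.array([c,s,0]);z=np.array([0,0,-1.]);x=np.cross(y,z)
    return np.column_stack([x,y,z])
def shot(name,fn):
    pose=(bot.read_position(),bot.read_tool_rot()) if name=="wrist" else None
    im=bot.camera(name)
    C=cam(name,pose)
    cv2.imwrite(f"pics/{fn}.png",im[:,:,::-1]); np.savez(f"pics/{fn}.npz",im=im,K=C[0],k=C[1],E=C[2])
    return im,C
def load(fn):
    d=np.load(f"pics/{fn}.npz"); return d["im"],(d["K"],float(d["k"]),d["E"])
E
cat > a.py <<'E'
from h import *
T,S=cam("top"),cam("side");f=.64
for n,uv,z in [("catch",(287,244),.102),("barL",(251,285),.079),("barR",(323,288),.079),("spare",(425,307),.024),("spa",(416,291),.024),("spb",(434,325),.024),
 ("coverFL",(208,199),.08),("coverFR",(371,199),.08),("coverNR",(373,262),.08),("modL",(412,240),.13),("modR",(540,238),.13)]:
    print(n,np.round(atz(T,np.array(uv)*f,z),3))
for n,a,b in [("catch",(287,243),(409,228)),("modL",(412,240),(461,285)),("modR",(540,238),(528,372)),("boardTL",(391,203),(487,265)),("boardTR",(558,201),(586,381)),("boardBR",(557,268),(513,430)),("boardBL",(390,268),(432,300)),("railR",(553,233),(546,393))]:
    print(n,np.round(tri([(T,np.array(a)*f),(S,np.array(b)*f)]),3))
q=m2q(tool(np.pi/2)); print(q,q2m(q))
for p in [(.5,.3,.4),(.5,-.1,.4),(.6,.1,.35)]:
    for yw in (np.pi/2,-np.pi/2,0,np.pi): print(p,yw,bot.solve_ik(p,m2q(tool(yw))))
E
python3 a.py
```

```text
catch [0.546 0.198 0.102]
barL [0.458 0.277 0.079]
barR [0.453 0.118 0.079]
spare [ 0.423 -0.108  0.024]
spa [ 0.46  -0.087  0.024]
spb [ 0.382 -0.128  0.024]
coverFL [0.657 0.387 0.08 ]
coverFR [0.66  0.017 0.08 ]
coverNR [0.513 0.01  0.08 ]
modL [ 0.55  -0.074  0.13 ]
modR [ 0.558 -0.351  0.13 ]
catch [0.55  0.201 0.089]
modL [ 0.558 -0.076  0.111]
modR [ 0.562 -0.354  0.12 ]
boardTL [ 0.643 -0.029  0.111]
boardTR [ 0.654 -0.402  0.111]
boardBR [ 0.515 -0.41   0.043]
boardBL [ 0.513 -0.029  0.045]
railR [ 0.583 -0.391  0.095]
[0.000000e+00 3.061617e-17 1.000000e+00 0.000000e+00] [[-1.000000e+00  6.123234e-17  0.000000e+00]
 [ 6.123234e-17  1.000000e+00  0.000000e+00]
 [ 0.000000e+00  0.000000e+00 -1.000000e+00]]
(0.5, 0.3, 0.4) 1.5707963267948966 [0.41385895 0.34897684 0.26407678 1.48589627 0.         0.41385895]
(0.5, 0.3, 0.4) -1.5707963267948966 [ 0.41385895  0.34897684  0.26407678  1.48589627  0.         -2.72773371]
(0.5, 0.3, 0.4) 0 [0.41385895 0.34897684 0.26407678 1.48589627 0.         1.98465527]
(0.5, 0.3, 0.4) 3.141592653589793 [ 0.41385895  0.34897684  0.26407678  1.485
[... 164 characters left out ...]
7963267948966 [-0.34224301  0.19693827  0.05986766  1.43372572  0.          2.79934965]
(0.5, -0.1, 0.4) 0 [-0.34224301  0.19693827  0.05986766  1.43372572  0.          1.22855332]
(0.5, -0.1, 0.4) 3.141592653589793 [-0.34224301  0.19693827  0.05986766  1.43372572  0.         -1.91303933]
(0.6, 0.1, 0.35) 1.5707963267948966 [0.04385382 0.39878068 0.21320623 1.38522188 0.         0.04385382]
(0.6, 0.1, 0.35) -1.5707963267948966 [ 0.04385382  0.39878068  0.21320623  1.38522188  0.         -3.09773884]
(0.6, 0.1, 0.35) 0 [0.04385382 0.39878068 0.21320623 1.38522188 0.         1.61465014]
(0.6, 0.1, 0.35) 3.141592653589793 [ 0.04385382  0.39878068  0.21320623  1.38522188  0.         -1.52694251]
```

```bash
cat > b.py <<'E'
from h import *
q=m2q(tool(np.pi/2))
bot.move_pose([.44,.2,.34],q); shot("wrist","w1")
bot.move_pose([.44,-.10,.34],q); shot("wrist","w2")
bot.move_pose([.44,-.30,.34],q); shot("wrist","w3")
for n in ("w1","w3"):
    im,C=load(n); cv2.imwrite(f"pics/{n}big.png",cv2.resize(im[:,:,::-1],(800,600),interpolation=cv2.INTER_CUBIC))
print(bot.read_clock())
E
python3 b.py
```

```text
4.6833
```

View pics/w1big.png

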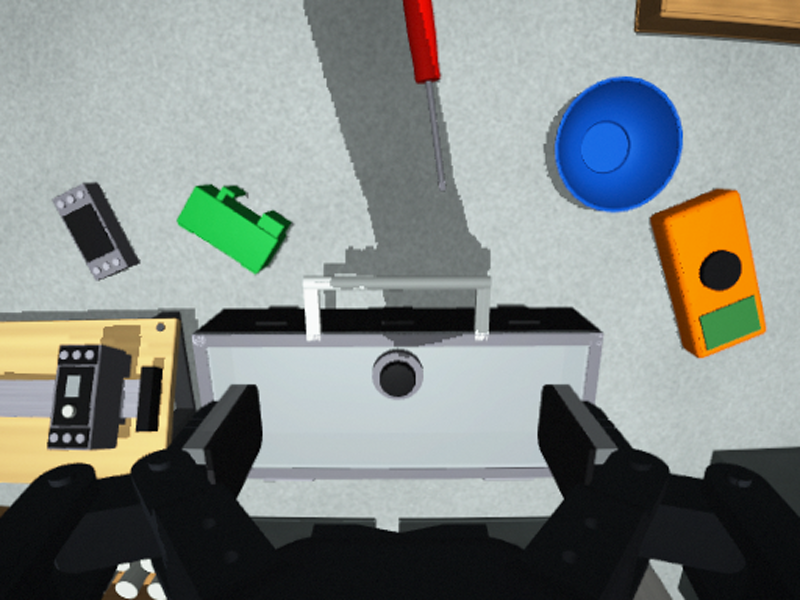

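View pics/w3big.png

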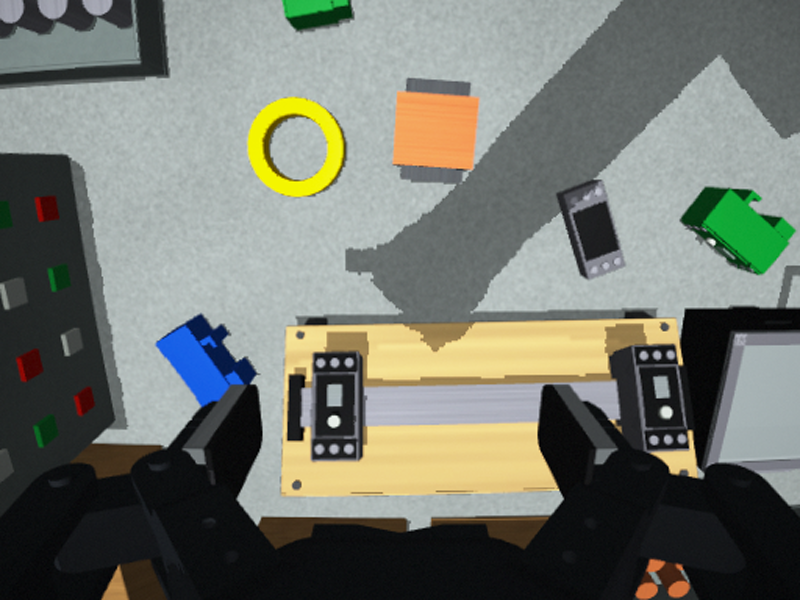

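Wrist w1 shows the case almost unrotated, with the bar at (397,284) and the catch at (398,380). w3 shows both real modules, grey/black with a terminal face, at (337,406) and (661,398). The spare is the flat one at (595,230). The green blocks and the blue one, (205,360), have legs but the wrong colours. I'll take an enlarged crop from w2 to confirm and to get corners.

```bash
python3 - <<'E'
from h import *
im,C=load("w2")
for n,p in [("L",(.558,-.076,.12)),("R",(.56,-.353,.12)),("sp",(.42,-.108,.024))]: print(n,proj(C,p))
a=[im[190:310,290:440]] 
cr=im[100:300,90:356]
cv2.imwrite("pics/w2c.png",cv2.resize(cr[:,:,::-1],None,fx=3,fy=3,interpolation=cv2.INTER_CUBIC))
E
```

```text
L [273.56314134 257.02316807]
R [ 69.26170025 256.28980219]
sp [250.18706465 143.20474908]
```

View pics/w2c.png

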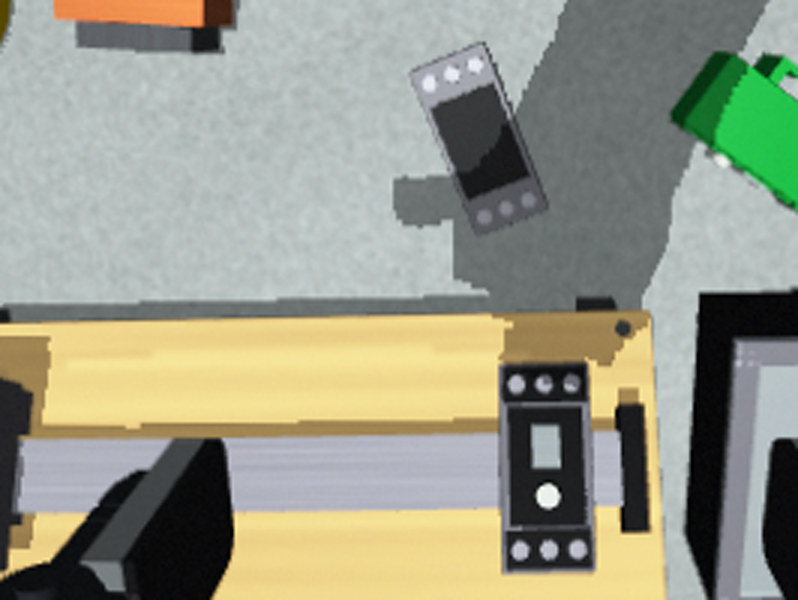

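```bash
cat > fit.py <<'E'
from h import *
from scipy.optimize import least_squares
f=.64; Cs={n:load(n)[1] for n in("w1","w2","w3")}
obs=[("w3",1,np.array([(315,353),(360,352),(361,459),(313,459)])*f),
 ("w3",0,np.array([(635,347),(675,345),(690,447),(646,450)])*f),
 ("w2",0,np.array([(500,364),(587,363),(595,571),(503,572)])/3+[90,100])]
cor=np.array([(-45,-20,20),(-45,20,20),(45,20,20),(45,-20,20)])/1e3
cor=cor*[1,1,1]
S=R.from_euler("y",-30,degrees=True).as_matrix()
def pose(p,i):
    Rm=R.from_euler("z",p[2]).as_matrix()@S
    nib=np.array([p[0],0,p[1]])+R.from_euler("z",p[2]).as_matrix()@[0,p[3+i],0]
    return Rm,nib,nib-Rm@np.array([.0175,0,-.02])
def res(p):
    r=[]
    for n,i,uv in obs:
        Rm,_,m=pose(p,i); r+= [proj(Cs[n],m+Rm@c)-u for c,u in zip(cor,uv)]
    return np.concatenate(r)
s=least_squares(res,[.58,.1,0,-.08,-.35]);print(s.x,np.abs(s.fun).max(),np.sqrt((s.fun**2).mean()))
for i in(0,1):print("nib,mid",pose(s.x,i)[1:])
# spare
def sr(p):
    Rm=R.from_euler("z",p[2]).as_matrix()
    return np.concatenate([proj(Cs["w2"],np.array([p[0],p[1],.024])+Rm@[sx*.045,sy*.02,0])-u for (sx,sy),u in zip([(-1,-1),(-1,1),(1,1),(1,-1)],np.array([(411,72),(484,42),(548,207),(480,235)])/3+[90,100])])
t=least_squares(sr,[.42,-.1,.3]);print("spare",t.x,np.abs(t.fun).max())
C=Cs["w1"]
for n,uv,z in[("barL",(305,283),.079),("barR",(490,285),.079),("catch",(398,380),.102),("nl",(197,338),.08),("nr",(602,336),.08),("fl",(207,474),.08),("fr",(593,474),.08)]: print(n,atz(C,np.array(uv)*f,z).round(4))
E
python3 fit.py
```

```text
[ 0.58541789  0.09963187  0.02203193 -0.07656493 -0.35027067] 2.317470450309372 1.0010437569688764
nib,mid (array([ 0.58710463, -0.07654635,  0.09963187]), array([ 0.56195529, -0.07710053,  0.10820238]))
nib,mid (array([ 0.59313441, -0.35018566,  0.09963187]), array([ 0.56798507, -0.35073984,  0.10820238]))
spare [ 0.42565934 -0.10760513  0.38485962] 1.022197939571015
barL [0.4644 0.1174 0.079 ]
barR [0.466  0.2788 0.079 ]
catch [0.5457 0.1986 0.102 ]
nl [0.5154 0.0157 0.08  ]
nr [0.5131 0.3838 0.08  ]
fl [0.6607 0.0068 0.08  ]
fr [0.6604 0.3944 0.08  ]
```

Confirmed: the grey/black module at crop (548,468) has a terminal face, and the flat grey block at (480,140) is the spare. The fitted heights and sizes are consistent. Opening the cover now.

```bash
cat >> h.py <<'E'
HX,HY,HZ=.6615,.1985,.075
def bar(a): return np.array([HX-.198*np.cos(a+.02),HY,HZ+.198*np.sin(a+.02)])
QB=m2q(tool(0))
G=np.array([0,0,-.019])
def st(tag=""):
    print(tag,"t%.1f"%bot.read_clock(),bot.read_position().round(4),"F",np.round(bot.read_ft_force(),1),"w%.3f"%bot.read_gripper_width(),flush=True)
E
cat > c.py <<'E'
from h import *
bot.move_pose(bar(0)+G+[0,0,.12],QB)
bot.set_gripper(.5)
bot.move_linear(bar(0)+G+[0,0,.0],speed=.15,until_force=8); st("down")
bot.set_gripper(0,40); st("grip")
E
python3 c.py
```

```text
down t8.3 [0.4641 0.1987 0.0606] F [-0.   0.9 -0.1] w0.502
grip t8.7 [0.4646 0.1987 0.0609] F [ 0.5 -0.9  5.6] w0.125
```

```bash
cat > d.py <<'E'
from h import *
for a in np.linspace(.1,1.65,14):
    bot.move_linear(bar(a)+G+[.0007,0,.0],speed=.12)
    F=bot.read_ft_force(); print(round(a,2),np.round(F,1),end=";")
    if np.linalg.norm(F)>35: print("STOP"); break
st("up")
im,C=shot("side","s1")
E
python3 d.py
```

```text
0.1 [ 1.4  1.1 -1.5];0.22 [ 1.1  1.  -2.4];0.34 [-1.2  3.  -1.4];0.46 [-4.1  2.3 -0. ];0.58 [-8.   2.3  3. ];0.7 [-11.5   2.2   8. ];0.82 [-15.5   2.1  12.9];0.93 [-17.3   1.2  18.8];1.05 [-11.5   0.8  19.4];1.17 [-7.8  2.  16.7];1.29 [-2.2  2.6  9.1];1.41 [-1.2  3.   6.9];1.53 [0.8 4.  4.8];1.65 [0.1 3.8 2.7];up t13.6 [0.6832 0.1996 0.2532] F [0.1 3.8 2.7] w0.120
```

```bash
cat >> h.py <<'E'
YB=.022
NIB={0:np.array([.5871,-.0765,.0996]),1:np.array([.5931,-.3502,.0996])}
def modR(pitch,yaw=YB): return R.from_euler("z",yaw).as_matrix()@R.from_euler("y",-pitch,degrees=True).as_matrix()
def midof(nib,Rm): return nib-Rm@np.array([.0175,0,-.02])
def toolR(Rm): return np.column_stack([-Rm[:,0],Rm[:,1],-Rm[:,2]])
def tcp(mid,Rm,h): return mid+Rm[:,2]*(h-.019)
E
cat > e.py <<'E'
from h import *
bot.set_gripper(.4); p=bot.read_position(); bot.move_linear(p+[0,0,.05],speed=.15)
bot.move_linear(np.array([.55,.1,.33]),speed=.3)
Rm=modR(30); m=midof(NIB[0],Rm)
bot.set_gripper(.75)
bot.move_pose(tcp(m,Rm,.008)+Rm[:,2]*.10,m2q(toolR(Rm))); st()
im,C=shot("wrist","w4")
v=cv2.resize(im[:,:,::-1],(800,600),interpolation=cv2.INTER_CUBIC).copy()
for c in [(-45,-20,20),(-45,20,20),(45,20,20),(45,-20,20)]:
    u=proj(C,m+Rm@(np.array(c)/1e3))/.64; cv2.circle(v,tuple(int(x) for x in u),3,(0,0,255),-1); print(u.round())
cv2.imwrite("pics/w4b.png",v)
E
python3 e.py
```

```text
t17.3 [ 0.518  -0.0781  0.1858] F [-0.1  0.2  1.1] w0.747
[357. 229.]
[447. 229.]
[442. 411.]
[361. 411.]
```

View pics/w4b.png

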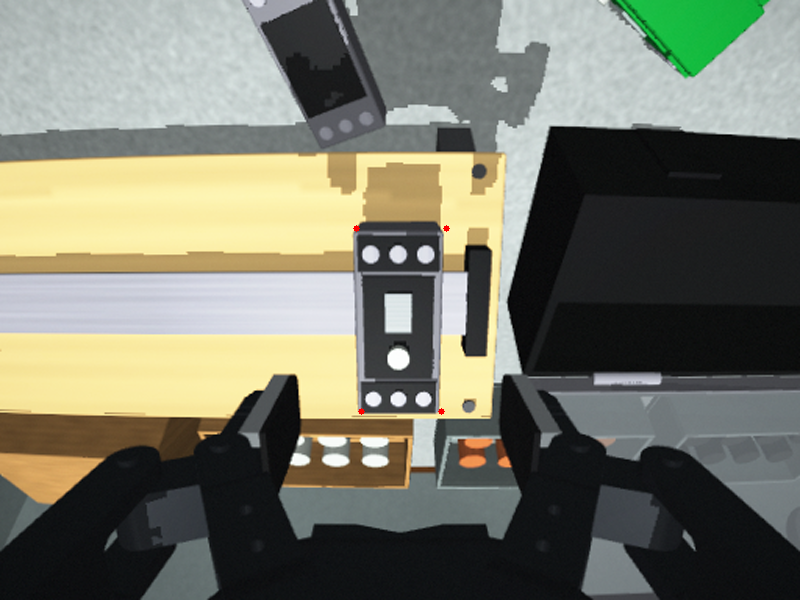

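View pics/s1.png

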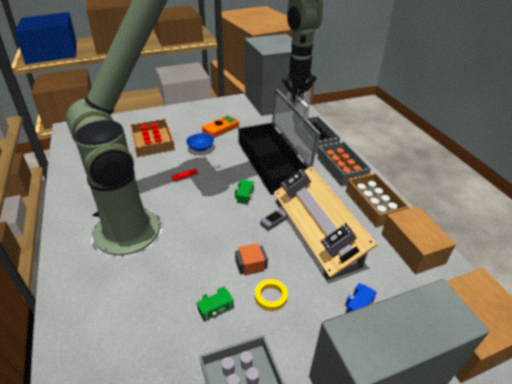

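The side view shows the cover standing upright. In w4 the module face spans (357–440, 233–412), about 1.7 mm towards -y of the prediction, so I'll correct for that. The end stop is at (477,300), so I'll grip high on the block.

```bash
sed -i 's/\[.5871,-.0765,.0996\]/[.5871,-.0782,.0996]/' h.py; cat >> h.py <<'E'
H=.013
def grasp(i,op=.56):
    Rm=modR(30); m=midof(NIB[i],Rm)
    bot.set_gripper(op)
    bot.move_linear(tcp(m,Rm,H)+Rm[:,2]*.04,speed=.12,rotation=m2q(toolR(Rm)))
    hit=bot.move_linear(tcp(m,Rm,H),speed=.05,until_force=6); st("hit %s"%hit)
    return hit
def unhook(i,off=np.zeros(3)):
    u=modR(30)[:,0]
    for t in np.linspace(0,1,11)[1:]:
        Rm=modR(30-28*t); n=NIB[i]+u*.014*(.1*t+.9*t**2.5)
        bot.move_linear(tcp(midof(n,Rm),Rm,H)+off,speed=.04,rotation=m2q(toolR(Rm)))
        F=bot.read_ft_force(); print(round(t,1),np.round(F,1),end="; ")
        if np.linalg.norm(F)>30: print("STOP");return False
    return True
E
cat > f.py <<'E'
from h import *
if not grasp(0):
    bot.set_gripper(0,50); st("grip")
E
python3 f.py
```

```text
hit False t19.2 [ 0.565  -0.0787  0.103 ] F [-0.1 -0.3 -0.4] w0.560
grip t19.4 [ 0.5649 -0.0786  0.1034] F [-2.9 -0.1  4.1] w0.457
```

```bash
cat > g.py <<'E'
from h import *
if unhook(0):
    st("un")
    p=bot.read_position(); bot.move_linear(p+[0,0,.03],speed=.04); st("lift")
    shot("side","s2"); shot("top","t2")
    a=cv2.imread("pics/s2.png")[120:300,220:400]; cv2.imwrite("pics/s2c.png",cv2.resize(a,(600,600),interpolation=cv2.INTER_CUBIC))
E
python3 g.py
```

```text
0.1 [-0.7 -0.7  4.8]; 0.2 [-0.8 -0.3  5.4]; 0.3 [-0.  -1.3  5.7]; 0.4 [ 0.8 -0.2  3.5]; 0.5 [-0.2 -0.2  1.5]; 0.6 [-1.2  0.2 -1.9]; 0.7 [-3.8 -0.9 -0.5]; 0.8 [-0.3  0.5 -2. ]; 0.9 [ 0.4 -0.3 -2.1]; 1.0 [ 0.7 -0.3 -1.3]; un t21.9 [ 0.5819 -0.0784  0.1198] F [ 0.7 -0.3 -1.3] w0.457
lift t22.9 [ 0.5818 -0.0784  0.1496] F [-0.6  0.5 -1.2] w0.461
```

View pics/s2c.png

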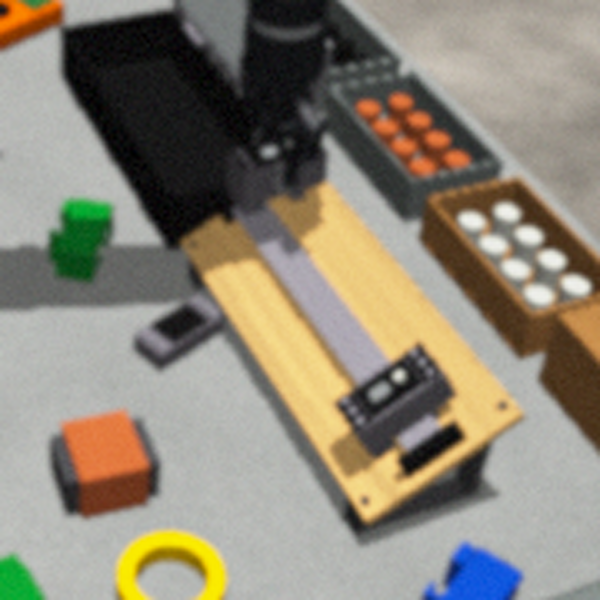

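The module came off cleanly (about 1.3 N load, rail end empty). Placing it in the case.

```bash
cat >> h.py <<'E'
def place(y,zt,zup=.17):
    Rm=modR(0,0); q=m2q(toolR(Rm)); p=bot.read_position()
    bot.move_linear([p[0],p[1],zup],speed=.15)
    bot.move_linear([.58,y,zup],speed=.2,rotation=q)
    bot.move_linear([.58,y,zt+.025],speed=.15)
    hit=bot.move_linear([.58,y,zt-.004],speed=.025,until_force=4); st("touch %s"%hit)
    bot.set_gripper(.7); p=bot.read_position()
    bot.move_linear([.58,y,p[2]+.03],speed=.06); bot.move_linear([.58,y,.2],speed=.25); st("out")
E
cat > i.py <<'E'
from h import *
place(.0985,.033)
shot("wrist","w5")
bot.move_linear([.5,-.1,.2],speed=.3)
Rm=modR(30); m=midof(NIB[1],Rm)
bot.move_pose(tcp(m,Rm,.008)+Rm[:,2]*.10,m2q(toolR(Rm))); st()
im,C=shot("wrist","w6")
v=cv2.resize(im[:,:,::-1],(800,600),interpolation=cv2.INTER_CUBIC).copy()
for c in [(-45,-20,20),(-45,20,20),(45,20,20),(45,-20,20)]:
    u=proj(C,m+Rm@(np.array(c)/1e3))/.64; cv2.circle(v,tuple(int(x) for x in u),3,(0,0,255),-1); print(u.round())
w=cv2.resize(load("w5")[0][:,:,::-1],(400,300)); cv2.imwrite("pics/w6b.png",np.hstack([cv2.resize(v,(400,300),interpolation=cv2.INTER_AREA),w]))
cv2.imwrite("pics/w6b.png",np.vstack([v[150:450,150:750],cv2.resize(w,(600,450))[100:400]]))
E
python3 i.py
```

```text
touch True t26.2 [0.5799 0.0985 0.0309] F [0.5 0.  5.1] w0.456
out t27.9 [0.5792 0.0985 0.1986] F [ 0.3 -1.5 -1.2] w0.701
 t29.8 [ 0.5242 -0.3501  0.1852] F [-0.1 -0.9  0.2] w0.702
[352. 229.]
[443. 230.]
[438. 412.]
[357. 412.]
```

View pics/w6b.png

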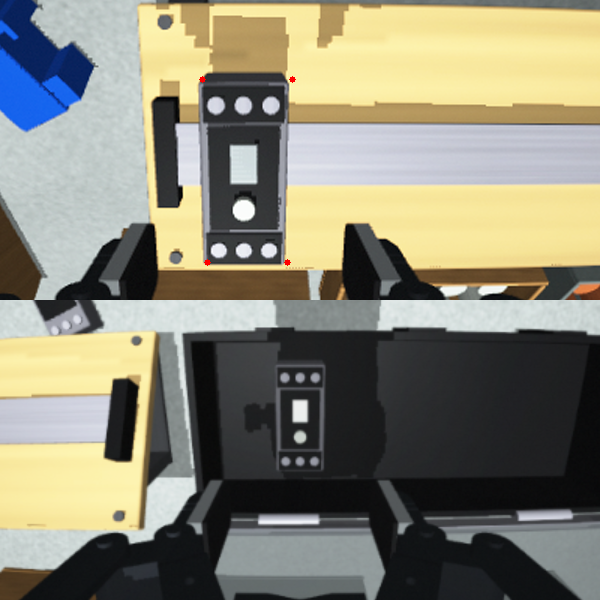

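The first module stands upright in the case. The second module's face is centred at (244,170) in the crop, about 1.2 mm towards -y of the prediction; I'll correct and repeat.

```bash
sed -i 's/\[.5931,-.3502,.0996\]/[.5931,-.3514,.0996]/' h.py; cat > j.py <<'E'
from h import *
import sys
if grasp(1): sys.exit()
bot.set_gripper(0,50); st("grip")
if not unhook(1): sys.exit()
p=bot.read_position(); bot.move_linear(p+[0,0,.03],speed=.04); st("lift")
if not .43<bot.read_gripper_width()<.5: sys.exit()
bot.move_linear([.56,-.30,.2],speed=.2)
place(.2985,.033,.2)
shot("wrist","w7")
bot.move_linear([.5,.05,.25],speed=.3)
bot.move_pose([.36,-.1,.25],m2q(tool(np.pi/2))); shot("wrist","w8"); st()
im,C=load("w8"); print("pred",proj(C,[.4257,-.1076,.024])); print(bot.search_frame("wrist","spare_mid"))
a=im; cv2.imwrite("pics/w8b.png",np.vstack([cv2.resize(im[60:260,120:420,::-1],(600,400),interpolation=cv2.INTER_CUBIC),cv2.resize(load("w7")[0][150:300,:,::-1],(600,176))]))
E
python3 j.py
```

```text
hit False t31.6 [ 0.571  -0.3519  0.1031] F [0.1 0.2 0.8] w0.561
grip t31.9 [ 0.5709 -0.3522  0.1035] F [-2.   1.   2.7] w0.462
0.1 [ 0.  -1.2  6.7]; 0.2 [-0.8 -0.5  4.8]; 0.3 [ 0.1 -0.2  3.8]; 0.4 [0.8 0.9 3.4]; 0.5 [-0.5  0.3  3.7]; 0.6 [-1.1  0.7  0.6]; 0.7 [-3.8 -0.1 -0.1]; 0.8 [ 0.1 -0.8 -0.9]; 0.9 [ 0.3  0.8 -2.2]; 1.0 [ 0.2  0.2 -1.9]; lift t35.3 [ 0.5877 -0.3515  0.1495] F [-0.4 -0.  -2.3] w0.457
touch True t41.3 [0.5799 0.2984 0.0311] F [-0.9  0.2  4.7] w0.459
out t43.0 [0.5792 0.2982 0.1985] F [ 0.4 -0.6 -0.4] w0.700
 t44.9 [ 0.3613 -0.0995  0.2501] F [-0.1 -0.6 -0.4] w0.701
pred [249.97741603 217.27893147]
[{'bbox': [210.9, 210.4, 55.3, 69.0], 'confidence': 0.64}]
```

View pics/w8b.png

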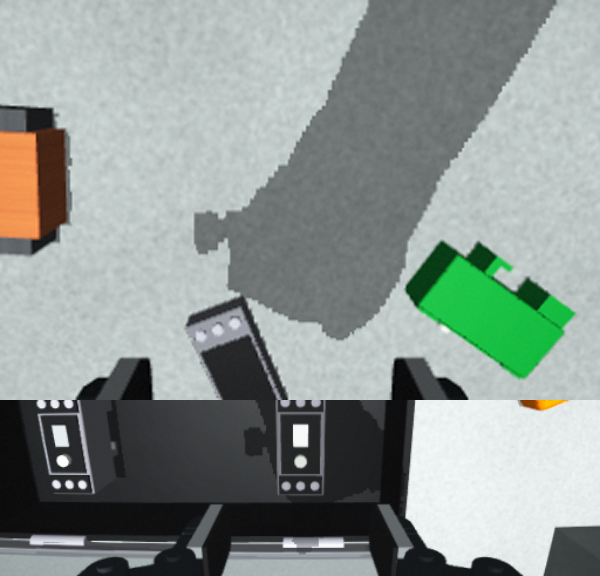

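The spare has been knocked towards +x, to about (230,345) in the upper crop. Both modules stand upright in the case (lower strip). Taking one closer look for the spare's corners.

```bash
cat > k.py <<'E'
from h import *
bot.move_linear([.45,-.11,.25],speed=.2); im,C=shot("wrist","w9"); st()
cr=im[60:240,170:340]; cv2.imwrite("pics/w9b.png",cv2.resize(cr[:,:,::-1],None,fx=3.3333,fy=3.3333,interpolation=cv2.INTER_CUBIC))
E
python3 k.py
```

```text
t45.6 [ 0.4489 -0.1093  0.2495] F [-0.3 -1.  -1.3] w0.699
```

View pics/w9b.png

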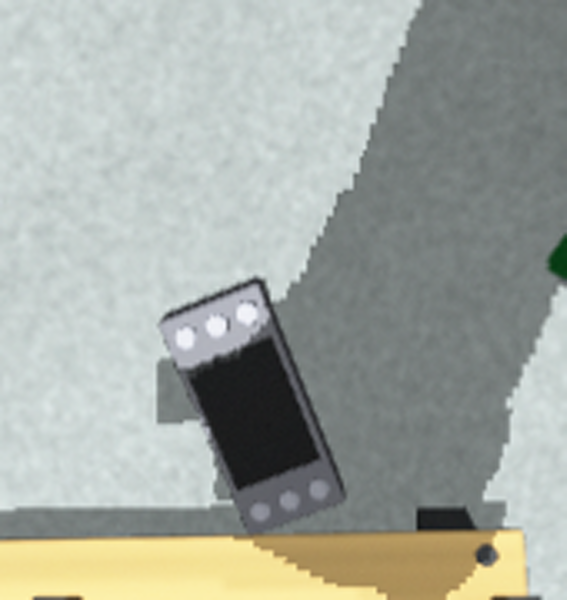

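```bash
cat > l.py <<'E'
from h import *
from scipy.optimize import least_squares
im,C=load("w9"); uv=np.array([(160,320),(260,281),(345,496),(248,533)])/3.3333+[170,60]
def sr(p):
    Rm=R.from_euler("z",p[2]).as_matrix()
    return np.concatenate([proj(C,np.array([p[0],p[1],.024])+Rm@[sx*.045,sy*.02,0])-u for (sx,sy),u in zip([(-1,-1),(-1,1),(1,1),(1,-1)],uv)])
t=least_squares(sr,[.45,-.1,.3]);x,y,w=t.x;print(t.x,np.abs(t.fun).max())
q=m2q(toolR(modR(0,w)))
bot.set_gripper(.75)
bot.move_linear([x,y,.10],speed=.15,rotation=q)
hit=bot.move_linear([x,y,.003],speed=.08,until_force=5); st(hit)
bot.set_gripper(0,50); st("grip")
if not hit and .42<bot.read_gripper_width()<.5:
    p=bot.read_position(); bot.move_linear([p[0]-.02,p[1],.12],speed=.12); st("lift")
    bot.move_linear([.46,.0,.2],speed=.2)
    place(.1985,.009,.2)
    bot.move_linear([.5,.1985,.33],speed=.3); shot("wrist","w10"); shot("side","s3")
    v=load("w10")[0]; cv2.imwrite("pics/w10b.png",cv2.resize(v[:,:,::-1],(640,480)))
E
python3 l.py
```

```text
[ 0.46795105 -0.12147633  0.37012866] 1.0477334602088888
False t48.4 [ 0.4684 -0.1217  0.0034] F [ 0.6 -0.1 -0.6] w0.747
grip t48.7 [ 0.4685 -0.1217  0.0036] F [-0.8  0.3  5.8] w0.457
lift t49.9 [ 0.448  -0.1215  0.1194] F [-0.6 -0.1 -0.9] w0.457
touch True t54.5 [0.5797 0.1984 0.0097] F [ 0.  -0.4  4.4] w0.456
out t56.2 [0.5791 0.1983 0.1985] F [-0.4 -0.3 -0.9] w0.694
```

View pics/w10b.png

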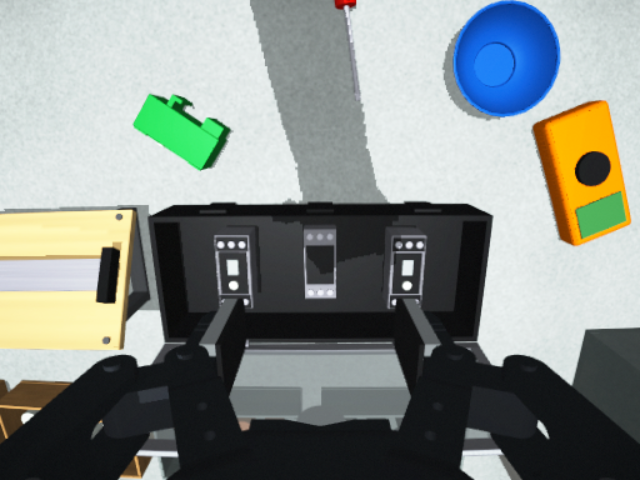

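The two modules (233,270) and (407,270) and the spare (320,265) all stand on the case floor. Closing the cover.

```bash
cat > m.py <<'E'
from h import *
import sys
bot.set_gripper(.5)
b=bar(1.65)
bot.move_pose(b+G+[-.06,0,.09],QB)
bot.move_linear(b+G+[.003,0,.06],speed=.15)
if bot.move_linear(b+G+[.003,0,0],speed=.08,until_force=6): st("hit"); sys.exit()
bot.set_gripper(0,40); st("grip")
if not .08<bot.read_gripper_width()<.2: sys.exit()
for a in np.linspace(1.55,.1,13):
    bot.move_linear(bar(a)+G+[.0007,0,0],speed=.09)
    F=bot.read_ft_force(); print(round(a,2),np.round(F,1),end=";")
    if np.linalg.norm(F)>35: print("STOP"); sys.exit()
print(bot.move_linear(bar(-.015)+G+[.0007,0,0],speed=.02,until_force=6)); st("shut")
bot.wait(.3); bot.set_gripper(.5); p=bot.read_position()
bot.move_linear(p+[0,0,.12],speed=.15)
bot.set_gripper(0)
c=bar(0)+[.082,0,.023]
bot.move_pose([.546,.1985,.2],QB); im,C=shot("wrist","w11"); shot("side","s4"); shot("top","t4"); st()
print(proj(C,[.5457,.1985,.102]))
for n in("top","side"): print(n,[d for d in bot.search_frame(n,"catch_top")], proj(cam(n),[.5457,.1985,.102]))
cv2.imwrite("pics/w11b.png",np.hstack([cv2.resize(im[:,:,::-1],(400,300)),cv2.resize(load("s4")[0][80:200,200:360,::-1],(400,300))]))
E
python3 m.py
```

```text
grip t60.6 [0.6845 0.1986 0.2537] F [-0.1  0.6  2.3] w0.124
1.55 [ 0.3 -0.8  7.8];1.43 [-0.2 -1.2  6.8];1.31 [-2.5 -1.9  6.8];1.19 [-0.9 -2.8  4. ];1.07 [-0.2 -2.5  1. ];0.95 [ 1.9 -3.3 -2.3];0.82 [ 1.3 -4.8 -2.6];0.7 [ 1.1 -4.9 -1.1];0.58 [ 1.8 -4.3 -1.9];0.46 [ 1.6 -4.8 -0.5];0.34 [ 2.5 -4.4 -2.2];0.22 [ 2.2 -4.2 -1.9];0.1 [ 2.7 -2.8 -2. ];True
shut t66.9 [0.4646 0.1987 0.0589] F [-0.8 -0.1  4. ] w0.123
 t69.7 [0.5446 0.1984 0.1994] F [-0.5  0.  -0.3] w0.001
[255.04389379 195.75674861]
top [{'bbox': [181.6, 150.2, 7.3, 10.5], 'confidence': 0.54}] [183.4812064  156.18330626]
side [{'bbox': [256.9, 140.8, 9.4, 8.4], 'confidence': 0.53}] [261.2640589  143.39560826]
```

View pics/w11b.png

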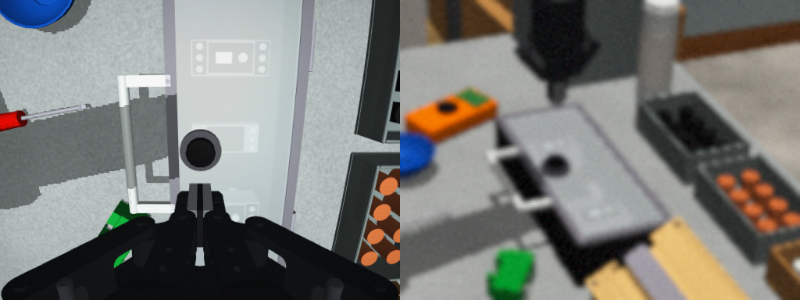

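The cover is shut flat, and the catch at (201,152) is where I predicted. Pressing it.

```bash
cat > n.py <<'E'
from h import *
bot.move_linear([.5457,.1985,.115],speed=.1)
print(bot.move_linear([.5457,.1985,.098],speed=.02,until_force=3)); st("contact")
print(bot.move_linear([.5457,.1985,.080],speed=.02,until_force=22)); st("pressed")
bot.wait(.3); st()
E
python3 n.py
```

```text
True
contact t71.4 [0.5455 0.1984 0.1006] F [0.7 0.1 2.1] w-0.003
True
pressed t72.0 [0.5455 0.1984 0.094 ] F [-1.7 -0.   7.7] w0.001
 t72.3 [0.5456 0.1984 0.094 ] F [-1.5  0.1  7.2] w0.001
```

```bash
cat > o.py <<'E'
from h import *
for z in (.092,.090,.088):
    print(bot.move_linear([.5457,.1985,z],speed=.01,until_force=20)); bot.wait(.2); st(z)
    if bot.read_ft_force()[2]>15: break
E
python3 o.py
```

```text
False
0.092 t72.8 [0.5456 0.1985 0.0938] F [-4.6 -1.7 17. ] w-0.002
```

```bash
cat > p.py <<'E'
from h import *
bot.move_linear([.5457,.1985,.13],speed=.08)
bot.move_linear([.5457,.1985,.103],speed=.05)  # above button: check it does not spring back
print(bot.move_linear([.5457,.1985,.090],speed=.01,until_force=2)); st("recontact")
print(bot.move_linear([.5457,.1985,.090],speed=.01,until_force=18)); st("again")
bot.move_linear([.5457,.1985,.15],speed=.08)
bot.move_linear([.42,.1,.35],speed=.25)
shot("side","s5"); a,_=shot("top","t5"); im=load("s5")[0]
cv2.imwrite("pics/fin.png",np.hstack([cv2.resize(im[:,:,::-1],(400,300)),cv2.resize(a[:,:,::-1],(400,300))]))
E
python3 p.py
```

```text
True
recontact t75.0 [0.5456 0.1985 0.094 ] F [-1.3 -1.2  4.7] w-0.000
True
again t75.2 [0.5457 0.1985 0.094 ] F [-1.2 -0.6  5.2] w-0.000
```

View pics/fin.png

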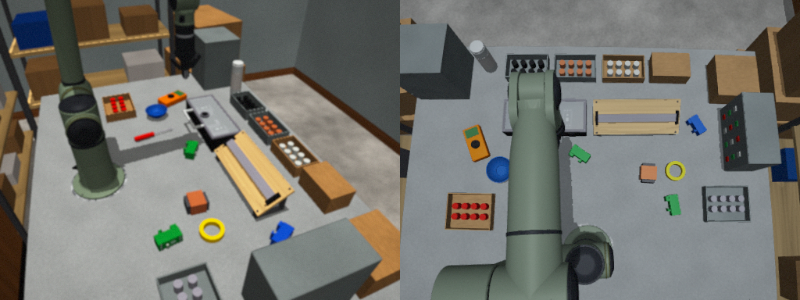

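The rail is empty, the cover is shut, the catch bottoms out at z = 0.094 (8 mm down), and the other things on the counter haven't moved.

```bash
python3 -c "
from cell import bot
print(bot.close_job())"
```

```text
the job is handed in; nothing more can be done
None
```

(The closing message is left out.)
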